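Hang the potato masher back between its neighbours

TASK

Pick up the potato masher and hang it on the empty hook of the utensil rack, its neck right between the two prongs and its knob sitting fully down on them, hanging straight. That hook has been knocked out of line, so feel your way in gently without forcing it, let the hook take the weight before you let go rather than dropping the masher, and do not knock the utensils hanging beside it or anything standing about.

Things in the scene. Friction and masses are not known exactly. Their poses are not given: they have to be found in the camera images.
- rack: Fixed utensil rack: wooden foot board 16 mm thick, two brass posts, wooden rail 316 mm long. Origin on the worktop under its middle; +x to the back, y along the rail. Rail front face at x = 45 mm, foot board x -50 to 75, y +-175 mm. Four hooks stick out of the rail to -x, 72 mm apart (y +-36, +-108), 235 mm up. Tallest parts: post ends 267 mm, knobs of hung utensils 285 mm.
- mount_empty: Brass rosette (27 mm) of the empty hook, at either inner place. Origin on the rail's face at the wire axis, 235 mm up; the hook points to -x, z up. Hook: 7 mm wire; a level shank runs out 45 mm, then parts into a U open to -x: two level prongs, axes 21 mm apart, 14 mm clear gap. Tip to rail is 83 mm. It was knocked out of line (see nominal_seat); stiff, it does not give below 25 N.
- nominal_seat (a point): Where masher_seat would hang if the hook were straight, neck touching the U's closed end: 54 mm out from the rosette. NOT exact: the hook, still level, is turned about the vertical at the rosette by up to 0.125 rad either way (7 mm here, 10 mm at the tips) and sits up to 7 mm in or out and 6 mm high or low. No pose shows this; find it by touch. Over 8 N on the hook is forcing it.
- nominal_tips (a point): Midway between the hook's two prong tips, 83 mm out, if the hook were straight (not exact, as nominal_seat). From 73 mm out the prongs bend up steeply; round tips (7 mm) end here, tops 10 mm above the tops of the level prongs. The masher goes in from the front (-x), knob underside above the tips, neck between them, back until the neck meets the U's end, then down.
- masher: Potato masher, standing upright on the worktop, 0.14 to 0.28 kg. Origin: centre of underside; z up along the handle; 244 mm tall. Wire foot 62 mm across, 6 mm high; two wire legs; wooden handle up to 23 mm thick at z 92 to 162 mm, neck 11 mm thick at 163 to 198, knob 30 mm thick from 198 (flat underside), straight sides to 230, rounded top at 244. Round about z but for the legs.
- masher_knob (a point): On the masher's axis at mid height of the knob, 221 mm above its foot. Hold the knob by its upper part, fingertips at least 12 mm above its underside, so that they stay clear of the bent-up prong tips when the knob is down.
- masher_seat (a point): Centre of the flat underside of the masher's knob, 198 mm above its foot. Hung, it lies on the tops of the level prongs, 3.5 mm above the wire axis. With the neck at the U's end the knob clears the bent-up tips by 4 mm, so the neck may stand 0 to 4 mm in front of that end.
- ladle: Ladle, loose, hanging on the left outer hook; same handle, neck and knob as the masher, 244 mm long; bowl 52 mm across, 26 mm high. Origin: centre of its underside, about 41 mm above the worktop; z up.
- whisk: Balloon whisk, loose, hanging on the inner hook that is not empty; same handle; wires 47 mm across. Origin: centre of its underside; z up. The masher's foot has 5 to 20 mm of room on either side between its neighbours.
- turner: Slotted turner, loose, hanging on the right outer hook; same handle; flat blade 52 mm wide, 69 mm high, across the rack. Origin: centre of its underside; z up.
- salt_mill: Copper-coloured mill, loose, 44 mm thick, 109 mm high, on the worktop to the right. Origin: under its centre.
- pepper_mill: Copper-coloured mill, loose, 44 mm thick, 121 mm high, on the worktop to the left. Origin: under its centre.

How it is judged (in metres and radians):
On the way, in this order (a step that is already met when the one before it is completed fails the run):
1. the masher is lifted clear of the worktop (height (world z) of masher above 0.03 m), for 0.2 s.
2. the masher's neck is in the empty hook (x of masher_seat in the frame of mount_empty between -0.068 and -0.045 m and y of masher_seat in the frame of mount_empty between -0.012 and 0.012 m and z of masher_seat in the frame of mount_empty between -0.005 and 0.045 m), for 0.1 s.
At the end, for the whole second after the job is handed in: The masher hangs free and at rest on the empty hook: knob underside within 7.5 mm of its height on a straight hook, 45 to 68 mm out from the rail, within 12 mm sideways of the rosette, upright within 0.1 rad; hung neighbours within 12 mm, mills within 20 mm of where they were (x of masher_seat in the frame of mount_empty between -0.068 and -0.045 m and y of masher_seat in the frame of mount_empty between -0.012 and 0.012 m and z of masher_seat in the frame of mount_empty between -0.004 and 0.011 m and angle between masher's own z axis and vertical below 0.1 rad and linear speed of masher below 0.02 m/s and angular speed of masher below 0.2 rad/s and distance of each of ladle, whisk, turner from where it was at the start of the episode below 0.012 m and distance of each of salt_mill, pepper_mill from where it was at the start of the episode below 0.02 m); the robot touches nothing.
It fails at once if a hung neighbour is knocked: the foot of the ladle, whisk or turner moves more than 15 mm (distance of any of ladle, whisk, turner from where it was at the start of the episode above 0.015 m).
It fails at once if the masher is forced against the hook or the rack (over 8 N) (contact force between masher and mount_empty above 8 N or contact force between masher and rack above 8 N).
It fails at once if the gripper is forced against the hook (over 8 N) (contact force between the arm and mount_empty above 8 N).
It fails at once if the masher is dropped: it falls out of the open fingers faster than 0.12 m/s (over about 1 mm) instead of being set down (contact force between the fingers and masher below 0.1 N and linear speed of masher above 0.12 m/s).
It fails at once if the salt or the pepper mill is pushed more than 20 mm (distance of any of salt_mill, pepper_mill from where it was at the start of the episode above 0.02 m).
It also fails if it takes over 58 s, if anything falls off the work surface, if the arm or the gripper's body presses on something with over 40 N, if the wrist force passes 120 N, or if a joint passes its speed limit or range.

ROBOT

A 7-joint arm with a two-finger parallel gripper is mounted at the origin on a cart in front of the work surface, level with it; the furniture and walls round the work are solid. World frame = base frame: x ahead of the robot, y to its left, z up, the work surface at z = 0. Lengths are in m, angles in degrees, forces in N, time in s.
With the tool pointing down it reaches from about 0.4 to 0.875 m from the base axis. Payload 19.3 kg.
Tool frame: the origin (TCP) lies at the very end of the fingers, on their centre line; the grasp point (between the pads) lies 19 mm behind it (bot.pinch_z is the distance from the TCP to the grasp point, in m); z points along the fingers, y is the line along which they close (so a half turn about z gives the same grasp; the last joint's range is limited). The gripper opens to 85 mm and grips with 20 to 120 N. Pads are 22 mm wide; open, the fingers measure 114 mm over their backs; the gripper's body (76 mm by 85 mm) begins 54 mm behind the grasp point. The pads swing forward as they close: fully open they stand 13 mm farther back than shut.
Start: joints at [59.232, 29.874, -2.08, 91.645, 1.215, 58.505, -6.463], TCP at [0.281, -0.558, 0.231] pointing down, gripper open.
Joint ranges: [-166.77, 166.77], [-17.47, 122.26], [-85.68, 81.53], [9.62, 139.38], [-72.42, 252.41], [9.2, 110.78], [-144.41, 144.41]. Speed limits (degrees/s): [108.29, 108.29, 136.94, 136.94, 172.46, 172.46, 172.46].

INTERFACE

Orientations are given as [roll, pitch, yaw] about the fixed x, y, z axes, in that order (R = Rz(yaw) Ry(pitch) Rx(roll)).
In Python, from cell import bot gives the robot as it stands. The module is installed in compiled form; this text tells all that it offers. Calls block until the motion is done:
- bot.movep(position, orientation): joint-space move of the TCP to a pose.
- bot.move_l(position, rotation=None, velocity=0.15): straight line of the TCP; rotation=None keeps the orientation; velocity is the mean speed in m/s.
- bot.movej(angles): joint-space move.
- bot.grip(opening): finger opening in m; the grip force is fixed at half the most; returns when the fingers have stopped.
- bot.pause(seconds).
- bot.solve_ik(position, orientation): joint angles nearest the present ones, or None.
- bot.camera(name): name is "side" or "top" or "wrist"; returns (picture, depth): 480x640x3 uint8, blue, green, red; 480x640 float32, m along the optical axis (not along the pixel's ray), 0 where there is no reading.
- bot.camera_info(name): a dict with "fx", "fy", "cx", "cy" (pixels), "k1" (the pictures are not rectified: a ray, as slopes to the right and down, at radius r is drawn at 1 + k1 r^2 times it, then the intrinsics apply), "position" and "orientation" of the camera in the world. Camera axes: x right, y down, z forward; pixel columns grow to the right and rows downward; lengths in m; the calibration is good to about 2 mm. A picture is of the moment at which its call begins: read the wrist's pose just before it. camera_info takes no time and is no camera call; for the wrist camera it gives the pose at the moment of the call.
A pose or a line that the arm cannot do raises bot.MotionError and nothing moves.
- bot.sign_off(): hands the job in; it is judged then, once.
Trained networks look in the newest picture that a camera, given by its name, has taken for a name from the list of things; names that differ only in an ending like _2 or _b are one class to them, and where a whole thing is asked for, a point or a joint stands for the part that bears it (a point fixed in the world has none). Each returns a list of dicts, best first, with "p" (0 to 1); they miss things now and then, are a little off and sometimes report something else, mostly with a low value. They report only what shows in the picture. A call takes as long as a camera call.
- bot.look_for(camera, label): "position" ([x, y, z] in m, in world coordinates, good to about 4 mm: the middle of the surface that is visible of it).
- bot.trace(camera, label): "region" (480x640 bool, what is visible of it).
Readings, each from a call of its own:
- bot.get_t(): time.
- bot.get_q(): joint angles.
- bot.get_qd(): joint speeds.
- bot.get_effort(): joint torques, N m.
- bot.get_ee_pos(): TCP position.
- bot.get_eef_rot(): TCP orientation.
- bot.get_force(): force on the tool from outside, world axes, zero at the start.
- bot.get_moment(): the same for the moment, N m.
- bot.get_gripper_width(): finger opening in m.
- bot.get_gripper_force(): force on a finger pad.
Only numpy, scipy, OpenCV 4.12 (cv2) and the standard library are available. Lean on these libraries where they do the work, as an engineer would, in place of code of your own. Each camera call takes 0.05 s, during which the arm holds its last target. There are 200 camera calls.

## Working session

There is one attempt and no reset: what is moved stays moved. The work goes in short steps, each a Python script; the robot and the scene stay as the last script left them, time stands still between calls to the robot, and variables do not carry over. Pictures are saved under pics/ and viewed, at most 10 in all, crops included, and the job is handed in when it is done.

```bash
mkdir -p pics; python3 - <<'E'
from cell import bot
import cv2
for c in ["side","top"]:
    im,d=bot.camera(c); cv2.imwrite(f"pics/{c}0.png",im)
    i=bot.camera_info(c); print(c,i)
    for n in ["masher","masher_knob","rack","mount_empty","ladle","whisk","turner","salt_mill","pepper_mill"]:
        print(n,[(round(r["p"],2),[round(float(v),3) for v in r["position"]]) for r in bot.look_for(c,n)[:2]])
print(bot.get_t(),bot.get_ee_pos(),bot.get_eef_rot(),bot.get_force(),bot.pinch_z)
E
```

```text
side {'fx': 571.7700279729735, 'fy': 571.7700279729735, 'cx': 317.4226432996733, 'cy': 250.473975401004, 'k1': -0.1264755192213888, 'position': array([ 0.57069504, -0.6903443 ,  1.0120612 ]), 'orientation': array([-138.27015688,    0.92909077,   -0.27582751])}
masher [(0.71, [0.455, 0.053, 0.132]), (0.49, [0.672, 0.064, 0.258])]
masher_knob [(0.65, [0.456, 0.054, 0.134])]
rack [(0.72, [0.7, -0.107, 0.015])]
mount_empty [(0.7, [0.66, -0.082, 0.239]), (0.69, [0.451, 0.055, 0.13])]
ladle [(0.85, [0.672, 0.062, 0.259])]
whisk [(0.98, [0.667, -0.011, 0.243]), (0.37, [0.656, -0.081, 0.24])]
turner [(0.92, [0.64, -0.152, 0.244])]
salt_mill [(0.57, [0.463, -0.194, 0.093])]
pepper_mill [(0.67, [0.444, 0.264, 0.083])]
top {'fx': 532.3356552326192, 'fy': 532.3356552326192, 'cx': 316.20286269592293, 'cy': 238.32066621623233, 'k1': -0.016235127427637525, 'position': array([0.48548806, 0.05044992, 1.15737562]), 'orientation': array([-175.79373563,    1.19499404,  -89.71522899])}
masher [(0.9, [0.458, 0.06, 0.059])]
masher_knob [(0.76, [0.452, 0.069, 0.059])]
rack [(0.94, [0.703, -0.05, 0.017])]
mount_empty [(0.94, [0.662, -0.08, 0.241])]
ladle [(0.63, [0.665, 0.072, 0.064])]
whisk [(0.75, [0.661, -0.003, 0.271]), (0.43, [0.435, 0.268, 0.11])]
turner [(0.84, [0.643, -0.141, 0.268])]
salt_mill [(0.56, [0.462, -0.179, 0.1])]
pepper_mill [(0.65, [0.434, 0.27, 0.11])]
1.0 [ 0.28122517 -0.55813042  0.23129538] [-1.79997468e+02  1.19821507e-03  2.67420767e+01] [ 0.1038231  -0.58212736  0.69618644] 0.0187
```

View pics/side0.png

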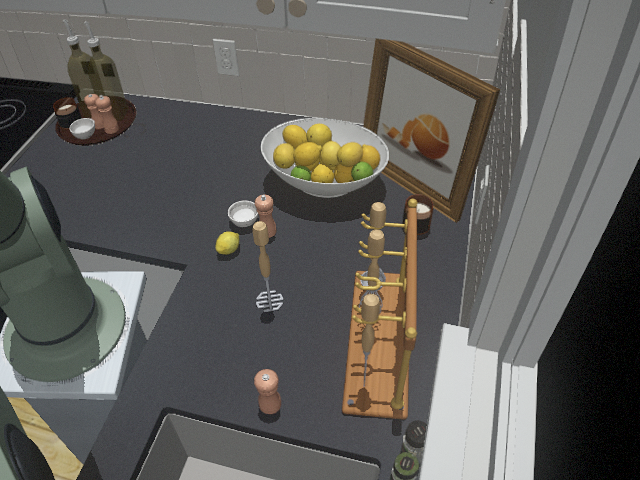

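View pics/top0.png

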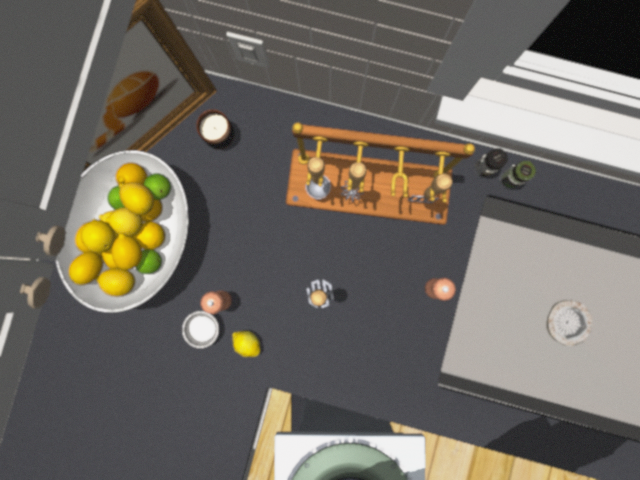

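The top view shows the masher knob at (318,298), the empty U hook at (400,185) between the whisk (357,172) and the turner (443,182), and the rail running from (298,128) to (470,150). The side view shows the masher knob at (261,228), the empty hook at (368,283) and the turner knob at (371,300). Next I'll write the geometry helper and measure.

```bash
cat > h.py <<'E'
import numpy as np, cv2
from scipy.spatial.transform import Rotation as R
from cell import bot
def K(i): return np.array([[i["fx"],0,i["cx"]],[0,i["fy"],i["cy"]],[0,0,1.]]), np.array([i["k1"],0,0,0,0.])
def rays(i,uv):
    k,d=K(i); p=cv2.undistortPoints(np.array(uv,float).reshape(-1,1,2),k,d).reshape(-1,2)
    return np.c_[p,np.ones(len(p))]
def Rw(i): return R.from_euler("xyz",i["orientation"],degrees=True).as_matrix()
def plane(i,uv,z):
    w=rays(i,uv)@Rw(i).T; return i["position"]+w*((z-i["position"][2])/w[:,2])[:,None]
def cloud(i,d,mask=None):
    v,u=np.nonzero((d>0)&(mask if mask is not None else True))
    return (rays(i,np.c_[u,v])*d[v,u][:,None])@Rw(i).T+i["position"], u, v
def proj(i,P):
    k,d=K(i); Rm=Rw(i).T; return cv2.projectPoints(np.array(P,float).reshape(-1,3),Rm,-Rm@i["position"],k,d)[0].reshape(-1,2)
E
python3 - <<'E'
from h import *
np.set_printoptions(precision=4,suppress=True)
for c in ["side","top"]:
    im,d=bot.camera(c); i=bot.camera_info(c); P,u,v=cloud(i,d)
    m=lambda x0,x1,y0,y1,z0,z1:(P[:,0]>x0)&(P[:,0]<x1)&(P[:,1]>y0)&(P[:,1]<y1)&(P[:,2]>z0)&(P[:,2]<z1)
    k=m(.40,.51,.0,.12,.19,.27); print(c,"knob",k.sum(),P[k].mean(0),P[k].min(0),P[k].max(0))
    k=m(.40,.51,.0,.12,-.02,.02)&(im[v,u].min(1)>140); print(" foot",k.sum(),P[k].mean(0) if k.sum() else 0)
    k=m(.68,.80,-.3,.15,.215,.256)
    Q=P[k]; f=np.polyfit(Q[:,1],Q[:,0],1) if k.sum()>20 else 0; print(" rail",k.sum(),f,np.degrees(np.arctan(f)),Q.min(0) if k.sum() else 0,Q.max(0) if k.sum() else 0)
    for n,(a,b) in dict(ladle=(.04,.10),whisk=(-.035,.03),turner=(-.175,-.12)).items():
        k=m(.60,.69,a,b,.25,.30); print(" ",n,k.sum(),P[k].mean(0) if k.sum() else 0)
    k=m(.60,.70,-.11,-.055,.21,.26); print(" hook",k.sum(),P[k].mean(0) if k.sum() else 0,P[k].min(0) if k.sum() else 0)
i=bot.camera_info("top"); print("posts",plane(i,[[298,128],[470,150]],.262)); print("knob tip from pix",plane(i,[[318,298]],.24))
i=bot.camera_info("side"); print("posts",plane(i,[[412,204],[410,330]],.262)); print(plane(i,[[261,228]],.24))
E
```

```text
side knob 335 [0.4528 0.0556 0.2267] [0.4368 0.0467 0.1981] [0.4667 0.0754 0.2473]
 foot 170 [0.4519 0.0647 0.0052]
 rail 3388 [-0.1539  0.72  ] [-8.7486 35.755 ] [ 0.68   -0.2999  0.215 ] [0.8    0.1067 0.256 ]
  ladle 303 [0.6736 0.0611 0.2716]
  whisk 327 [ 0.6648 -0.0091  0.272 ]
  turner 384 [ 0.6458 -0.1514  0.273 ]
 hook 294 [ 0.6571 -0.0783  0.2403] [ 0.6251 -0.0917  0.2327]
top knob 230 [0.4515 0.0656 0.24  ] [0.4361 0.0526 0.2095] [0.4654 0.0804 0.2475]
 foot 184 [0.4593 0.0671 0.0054]
 rail 3799 [-0.1213  0.724 ] [-6.9187 35.9043] [ 0.68  -0.3    0.215] [0.8    0.1129 0.256 ]
  ladle 270 [0.6699 0.07   0.2782]
  whisk 272 [0.6611 0.001  0.2777]
  turner 296 [ 0.6429 -0.1394  0.277 ]
 hook 284 [ 0.6572 -0.0748  0.241 ] [ 0.6239 -0.0877  0.2346]
posts [[ 0.7409  0.1016  0.262 ]
 [ 0.7027 -0.1914  0.262 ]]
knob tip from pix [[0.4503 0.0663 0.24  ]]
posts [[ 0.7417  0.0934  0.262 ]
 [ 0.706  -0.191   0.262 ]]
[[0.4556 0.0571 0.24  ]]
```

```bash
python3 - <<'E'
from h import *
np.set_printoptions(precision=4,suppress=True)
O=[180,0,-7.3]
bot.movep([.35,-.4,.42],[180,0,10]); bot.movep([.60,-.075,.45],O)
for n,p in enumerate([[.60,-.075,.45],[.57,-.075,.42]]):
    bot.move_l(p,O); i=bot.camera_info("wrist"); im,d=bot.camera("wrist")
    print(i,bot.get_ee_pos()); cv2.imwrite(f"pics/w{n}.png",im); np.savez(f"w{n}.npz",im=im,d=d,**i)
cv2.imwrite("pics/w01.png",cv2.resize(np.hstack([cv2.imread("pics/w0.png"),im]),None,fx=.625,fy=.625))
print(bot.get_t(),bot.get_q(),bot.get_force())
E
```

```text
{'fx': 396.3272982744261, 'fy': 396.3272982744261, 'cx': 324.5467584600794, 'cy': 240.69573647558025, 'k1': -0.06334823273621534, 'position': array([ 0.672 , -0.0849,  0.5919]), 'orientation': array([163.1545,   0.0687, -97.3675])} [ 0.5999 -0.0755  0.45  ]
{'fx': 396.3272982744261, 'fy': 396.3272982744261, 'cx': 324.5467584600794, 'cy': 240.69573647558025, 'k1': -0.06334823273621534, 'position': array([ 0.6424, -0.0843,  0.5627]), 'orientation': array([163.1919,   0.0749, -97.3279])} [ 0.5707 -0.075   0.4208]
4.4 [ 10.8602  17.8465 -12.736   82.6204   3.938   79.9018 -99.272 ] [0.6166 0.7816 1.1775]
```

View pics/w01.png

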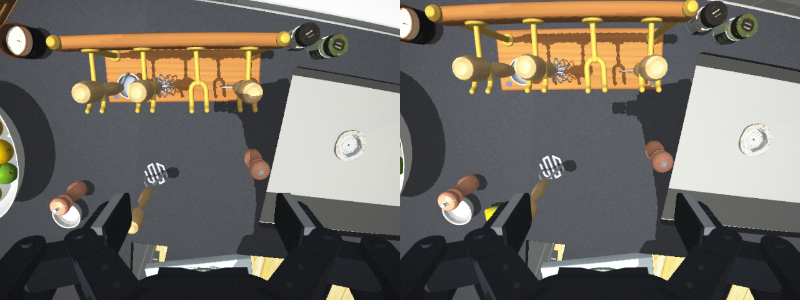

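Both wrist views show the empty U hook open toward the robot (full-scale about (318,155) and (312,110) px). The whisk is to its left and the turner to its right, and there is free space in front. Now I'll fit the hook from the wrist depth.

```bash
python3 - <<'E'
from h import *
np.set_printoptions(precision=4,suppress=True)
for n in (0,1):
    z=np.load(f"w{n}.npz"); i={k:(float(z[k]) if z[k].ndim==0 else z[k]) for k in z.files}
    P,u,v=cloud(i,i["d"])
    m=lambda x0,x1,y0,y1,z0,z1:(P[:,0]>x0)&(P[:,0]<x1)&(P[:,1]>y0)&(P[:,1]<y1)&(P[:,2]>z0)&(P[:,2]<z1)
    k=m(.68,.76,-.17,.09,.225,.262)
    # rail front edge: per-y-bin min x excluding hook shanks
    Q=P[k]; 
    b=np.round(Q[:,1]/.004).astype(int); L=[]
    print("rail z hist",np.percentile(Q[:,2],[5,50,95]))
    for s in np.unique(b):
        q=Q[b==s]; L.append([q[:,1].mean(),np.median(q[:,0]),q[:,0].max()])
    L=np.array(L); 
    for col in (1,2):
        A=L.copy()
        for _ in range(4):
            f=np.polyfit(A[:,0],A[:,col],1); A=A[abs(np.polyval(f,A[:,0])-A[:,col])<.004]
        print("rail",f,np.degrees(np.arctan(f[0])),len(A))
    k=m(.60,.70,-.105,-.05,.215,.265); H=P[k]; a=np.radians(-7.3)
    ex=np.array([np.cos(a),np.sin(a)]); ey=np.array([-np.sin(a),np.cos(a)])
    o=np.array([.66,-.08]); X=(H[:,:2]-o)@ex; Y=(H[:,:2]-o)@ey
    for s in np.arange(-.036,.04,.005):
        w=(X>=s)&(X<s+.005)
        if w.sum(): 
            y=Y[w]; c=(y.min()+y.max())/2; l=y<c; g=np.sort(y); gi=np.diff(g).argmax()
            print(f"{s+.0025:.4f} n{w.sum()} y {y.min()*1e3:.1f}..{y.max()*1e3:.1f} mid {c*1e3:.1f} gap {g[gi]*1e3:.1f}..{g[gi+1]*1e3:.1f} z top {np.percentile(H[w,2],90):.4f} med {np.median(H[w,2]):.4f}")
    for nm,(a0,b0) in dict(ladle=(.04,.10),whisk=(-.035,.03),turner=(-.175,-.12)).items():
        k=m(.60,.69,a0,b0,.276,.30); print(nm,k.sum(),P[k].mean(0))
    k=m(.40,.51,.0,.12,.19,.27);print("masher knob",k.sum(),P[k].mean(0),P[k].min(0),P[k].max(0))
E
```

```text
rail z hist [0.236  0.2512 0.2533]
rail [0.1233 0.7268] 7.02927882763717 56
rail [0.124  0.7377] 7.068592961038355 65
-0.0335 n90 y -11.1..15.9 mid 2.4 gap -5.0..9.7 z top 0.2498 med 0.2484
-0.0285 n110 y -11.2..16.1 mid 2.4 gap -5.0..9.9 z top 0.2466 med 0.2430
-0.0235 n95 y -11.2..16.2 mid 2.5 gap -4.2..10.0 z top 0.2404 med 0.2394
-0.0185 n84 y -10.3..17.1 mid 3.4 gap -4.2..10.8 z top 0.2398 med 0.2385
-0.0135 n91 y -10.3..16.9 mid 3.3 gap -4.2..10.8 z top 0.2399 med 0.2387
-0.0085 n97 y -10.3..17.8 mid 3.7 gap -3.3..10.7 z top 0.2402 med 0.2390
-0.0035 n103 y -9.4..16.8 mid 3.7 gap -0.7..8.9 z top 0.2402 med 0.2389
0.0015 n150 y -8.5..15.9 mid 3.7 gap -7.6..-6.8 z top 0.2406 med 0.2393
0.0065 n72 y -4.2..11.4 mid 3.6 gap 8.8..9.7 z top 0.2408 med 0.2392
0.0115 n46 y 1.9..7.9 mid 4.9 gap 7.0..7.9 z top 0.2399 med 0.2385
0.0165 n50 y 1.8..8.7 mid 5.3 gap 7.9..8.7 z top 0.2398 med 0.2387
0.0215 n48 y 1.9..8.7 mid 5.3 gap 5.2..6.0 z top 0.2398 med 0.2388
0.0265 n48 y 2.6..8.6 mid 5.6 gap 7.8..8.6 z top 0.2403 med 0.2386
0.0315 n52 y 2.6..9.5 mid 6.1 gap 8.6..9.4 z top 0.2398 med 0.2386
0.0365 n53 y 3.4..9.4 mid 6.4 gap 8.5..9.3 z top 0.2404 med 0.2389Traceback (most recent call last):
  File "<stdin>", line 26, in <module>
ValueError: attempt to get argmax of an empty sequence
```

```bash
python3 - <<'E'
from h import *
np.set_printoptions(precision=4,suppress=True)
O=[180,0,-4.]
for x in (.371,.385,.40):
    try: bot.movep([x,.0645,.42],O); break
    except bot.MotionError as e: print(e)
bot.grip(.06)
i=bot.camera_info("wrist"); im,d=bot.camera("wrist"); cv2.imwrite("pics/w2.png",im); T=bot.get_ee_pos()
P,u,v=cloud(i,d); print(T,bot.get_eef_rot(),i["position"],i["orientation"],bot.get_t(),bot.get_gripper_width())
k=(abs(P[:,0]-.452)<.04)&(abs(P[:,1]-.065)<.04)&(P[:,2]>.19)&(P[:,2]<.27); Q=P[k]
print(k.sum(),Q.mean(0),Q.min(0),Q.max(0))
a=np.radians(-4); ey=np.array([-np.sin(a),np.cos(a)]); ex=np.array([np.cos(a),np.sin(a)])
for lo,hi in ((.2,.21),(.21,.22),(.22,.23),(.23,.238),(.238,.25)):
    q=Q[(Q[:,2]>lo)&(Q[:,2]<=hi)]
    if len(q)>3: Y=(q[:,:2]-T[:2])@ey; X=(q[:,:2]-T[:2])@ex; print(lo,len(q),"Y",Y.min(),Y.max(),"mid",(Y.min()+Y.max())/2,"X",X.min(),X.max())
k=(abs(P[:,0]-.452)<.05)&(abs(P[:,1]-.065)<.05)&(P[:,2]<.03)&(im[v,u].min(1)>140);print("foot",k.sum(),P[k].mean(0),P[k].min(0),P[k].max(0))
E
```

```text
[0.3712 0.0644 0.4199] [-179.9975    0.024    -4.0146] [0.4439 0.0594 0.5617] [163.1248   0.0828 -94.0392] 5.7833 0.06027351683121493
1101 [0.4492 0.065  0.2397] [0.4342 0.0509 0.2259] [0.464  0.0797 0.2459]
0.22 62 Y -0.007911103896924405 0.020456092956934478 mid 0.006272494530005036 X 0.06277778675132484 0.09244456569822404
0.23 184 Y -0.007865698626928347 0.02027182154459017 mid 0.006203061458830912 X 0.06363882244801876 0.09227079809666458
0.238 855 Y -0.006098708277903529 0.018935616971345257 mid 0.006418454346720864 X 0.06539833343877469 0.0903156049828953
foot 265 [0.4413 0.0621 0.0048] [ 0.419   0.0408 -0.0013] [0.4793 0.0938 0.0076]
```

View pics/w2.png

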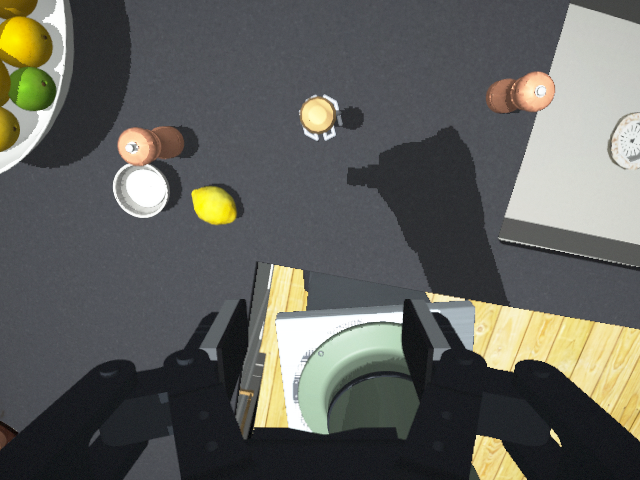

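Picture w2 shows the knob at (318,115) px with clear space around it. Next I'll grasp and lift it.

```bash
python3 - <<'E'
from h import *
np.set_printoptions(precision=4,suppress=True)
O=[180,0,-4.]
bot.movep([.4491,.0653,.32],O); print("bias",bot.get_force())
bot.move_l([.4491,.0653,.2105],O,velocity=.1); print(bot.get_ee_pos(),bot.get_force())
bot.grip(.02); print(bot.get_gripper_width(),bot.get_gripper_force(),bot.get_force(),bot.get_ee_pos(),bot.get_moment())
bot.move_l([.4491,.0653,.275],O,velocity=.08); bot.pause(.3)
print(bot.get_gripper_width(),bot.get_gripper_force(),bot.get_force(),bot.get_ee_pos(),bot.get_moment(),bot.get_t())
ims=[]
for c,(a,b) in dict(side=(60,160),top=(160,220)).items():
    i=bot.camera_info(c); im,d=bot.camera(c); ims.append(im[b-20:b+180,a:a+320].copy())
    P,u,v=cloud(i,d)
    k=(abs(P[:,0]-.452)<.05)&(abs(P[:,1]-.065)<.05)&(P[:,2]<.09)&(P[:,2]>.035);print(c,"foot",k.sum(),P[k].mean(0) if k.sum() else 0)
cv2.imwrite("pics/g.png",np.vstack(ims))
E
```

```text
bias [-1.1554 -0.3527  1.0605]
[0.4494 0.0654 0.211 ] [ 0.4337 -0.1552  0.5065]
0.028122703593936548 58.76431882381439 [-0.3682 -1.711   6.0871] [0.4495 0.0653 0.211 ] [-0.1785  0.1726 -0.0283]
0.028145520458452245 59.247477650642395 [ 0.5254  0.4542 -2.8813] [0.449  0.0653 0.2748] [ 0.0458  0.019  -0.0015] 9.2417
side foot 334 [0.4515 0.0604 0.0692]
top foot 0 0
```

View pics/g.png

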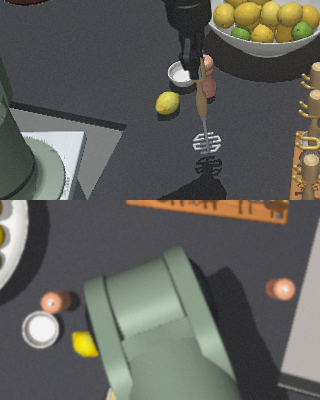

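The side view crop shows the masher lifted and hanging upright below the gripper, with its foot at about (207,143) in the crop. Next I'll move to the standoff pose and look with the wrist camera.

```bash
python3 - <<'E'
from h import *
np.set_printoptions(precision=4,suppress=True)
O=[180,0,-4.]
bot.move_l([.52,.01,.275],O,velocity=.12); bot.move_l([.5916,-.0711,.275],O,velocity=.1); bot.pause(.4)
i=bot.camera_info("wrist"); im,d=bot.camera("wrist"); T=bot.get_ee_pos(); print(T,bot.get_eef_rot(),bot.get_t(),bot.get_force())
cv2.imwrite("pics/w3.png",im)
P,u,v=cloud(i,d); a=np.radians(-4); ex=np.array([np.cos(a),np.sin(a)]); ey=np.array([-np.sin(a),np.cos(a)])
X=(P[:,:2]-T[:2])@ex*1e3; Y=(P[:,:2]-T[:2])@ey*1e3; Z=P[:,2]*1e3
print("hook rel TCP (mm)")
for s in range(22,100,4):
    w=(X>=s)&(X<s+4)&(abs(Y)<22)&(Z>215)&(Z<256)
    if w.sum()>3:
        g=np.sort(Y[w]); gi=np.diff(g).argmax(); print(s+2,w.sum(),"y",g[0].round(1),g[-1].round(1),"mid",((g[0]+g[-1])/2).round(2),"gap",g[gi].round(1),g[gi+1].round(1),"z",np.percentile(Z[w],[50,90]).round(1))
k=(abs(X)<22)&(abs(Y)<14)&(Z>225)&(Z<320); print("knob?",k.sum(), X[k].min() if k.sum() else 0,X[k].max() if k.sum() else 0,Y[k].min() if k.sum() else 0,Y[k].max() if k.sum() else 0)
i=bot.camera_info("side"); im,d=bot.camera("side"); P,u,v=cloud(i,d)
for n,q in (("side",P),):
    w=(abs(q[:,0]-T[0])<.045)&(abs(q[:,1]-T[1])<.045)
    for lo,hi in ((.055,.08),(.08,.14),(.14,.22),(.22,.26),(.26,.28)):
        e=q[w&(q[:,2]>lo)&(q[:,2]<hi)]; print(n,lo,len(e),e.min(0) if len(e) else 0,e.max(0) if len(e) else 0)
cv2.imwrite("pics/s3.png",cv2.resize(im[150:390,240:480],None,fx=2,fy=2))
E
```

```text
[ 0.5916 -0.071   0.275 ] [-179.9991   -0.0039   -3.9984] 11.925 [-0.1315 -0.1017 -2.9919]
hook rel TCP (mm)
32 78 y -13.4 13.4 mid -0.01 gap -8.1 7.2 z [247.9 248.9]
36 302 y -14.0 13.6 mid -0.2 gap -7.3 6.8 z [248.3 249.6]
40 346 y -14.1 13.8 mid -0.11 gap -7.4 6.9 z [243.7 246.7]
44 291 y -13.9 13.4 mid -0.28 gap -7.5 6.9 z [240.1 241.5]
48 261 y -13.9 13.4 mid -0.25 gap -7.5 7.0 z [238.8 239.9]
52 280 y -13.8 13.8 mid 0.02 gap -7.4 6.9 z [238.5 239.6]
56 296 y -14.2 13.7 mid -0.25 gap -7.4 6.9 z [238.6 239.7]
60 288 y -14.1 13.6 mid -0.23 gap -7.3 6.9 z [238.7 239.8]
64 292 y -14.0 13.5 mid -0.24 gap -6.4 6.0 z [238.8 239.8]
68 442 y -13.1 12.5 mid -0.27 gap -0.2 0.2 z [238.9 239.9]
72 404 y -11.6 11.2 mid -0.21 gap 10.7 11.2 z [239.4 240.9]
76 226 y -7.7 7.2 mid -0.25 gap -5.9 -5.4 z [239.2 240.7]
80 159 y -3.7 3.3 mid -0.24 gap -0.2 0.2 z [238.8 239.9]
84 161 y -3.7 3.3 mid -0.23 gap -0.2 0.2 z [238.6 239.8]
88 171 y -3.7 3.2 mid -0.23 gap -0.2 0.2 z [238.5 239.7]
92 172 y -3.6 3.2 mid -0.22 gap -0.2 0.2 z [238.7 239.9]
96 173 y -3.6 3.2 mid -0.22 gap -0.2 0.2 z [238.7 239.8]
100 173 y -3.6 3.2 mid -0.21 gap 0.2 0.6 z [238.7 239.7]
knob? 8247 -12.347174973285835 15.405292187832638 -13.99992014932093 13.99851952715827
side 0.055 381 [ 0.5653 -0.1016  0.0619] [ 0.6243 -0.045   0.0798]
side 0.08 103 [ 0.5872 -0.1008  0.0804] [ 0.6016 -0.0502  0.1395]
side 0.14 282 [ 0.5829 -0.085   0.1401] [ 0.6047 -0.0688  0.2198]
side 0.22 138 [ 0.5863 -0.0901  0.22  ] [ 0.6366 -0.0617  0.2535]
side 0.26 47 [ 0.5795 -0.0934  0.2614] [ 0.6083 -0.073   0.2797]
```

View pics/w3.png

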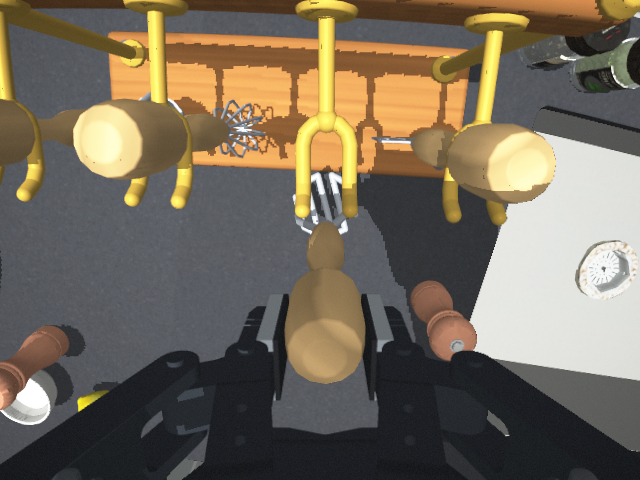

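View pics/s3.png

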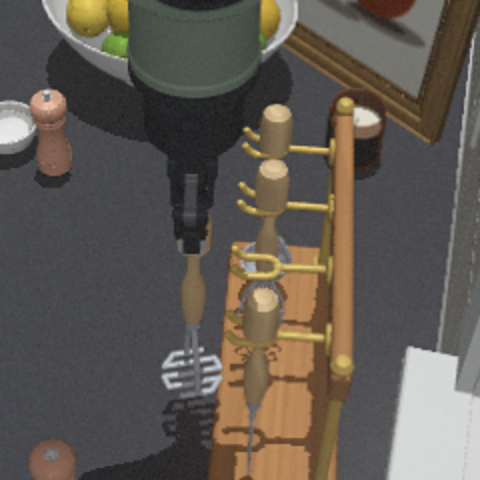

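In w3 the hook prongs (303,210) and (349,208) line up with the masher axis at about x=325, with the foot and handle centred between them. In s3 the masher hangs upright in front of the hook. I'll measure the knob's sideways centre in that same camera, then go in by feel.

```bash
cat >> h.py <<'E'
np.set_printoptions(precision=3,suppress=True)
O=[180,0,-4.]; A=np.radians(-4); EX=np.array([np.cos(A),np.sin(A)]); EY=np.array([-np.sin(A),np.cos(A)])
B=np.array([.5916,-.0711])
def go(x,y,z,v=.05): # mm along/across hook from standoff, z in mm
    bot.move_l([*(B+x/1e3*EX+y/1e3*EY),z/1e3],O,velocity=v)
def force():
    bot.pause(.1); F=[]
    for _ in range(5): F.append(bot.get_force()); bot.pause(.015)
    F=np.mean(F,0); return np.array([F[:2]@EX,F[:2]@EY,F[2]])
E
python3 - <<'E'
from h import *
im=cv2.imread("pics/w3.png"); hsv=cv2.cvtColor(im,cv2.COLOR_BGR2HSV)
w=(hsv[...,0]>8)&(hsv[...,0]<25)&(hsv[...,1]>70)
for r in (235,250,290,310,330,350):
    c=np.nonzero(w[r,270:385])[0]+270; print(r,c.min(),c.max(),(c.min()+c.max())/2)
y=-.25
go(0,y,270); f0=force(); print("f0",f0)
for x in (20,30,36,40,44,48,51,54,56,57,57.5,58,58.5,59,59.5,60,60.5,61,61.5,62,62.5,63,63.5,64,64.5,65,65.5,66):
    go(x,y,270,.03 if x<56 else .01); f=force()-f0; print(x,f,((bot.get_ee_pos()[:2]-B)@EX*1e3).round(2))
    if np.hypot(f[0],f[1])>1.2: break
print(bot.get_t())
E
```

```text
235 311 340 325.5
250 307 343 325.0
290 293 357 325.0
310 288 362 325.0
330 284 365 324.5
350 286 363 324.5
f0 [ 0.159  0.113 -2.554]
20 [-0.289 -0.214  0.233] 19.89
30 [-0.328  0.162 -0.138] 29.94
36 [-0.21  -0.27  -0.166] 35.94
40 [-0.471  0.169  0.435] 39.92
44 [-0.151 -0.028 -0.462] 43.96
48 [-0.228 -0.055 -0.14 ] 47.98
51 [-0.358  0.217 -0.567] 50.97
54 [ 0.291  0.049 -0.366] 53.96
56 [-0.22  -0.003 -0.212] 55.99
57 [-0.315  0.099  0.163] 56.98
57.5 [-0.086  0.041 -0.407] 57.48
58 [ 0.008 -0.255  0.168] 58.0
58.5 [-0.226  0.445 -0.253] 58.5
59 [ 0.081 -0.276 -0.295] 59.0
59.5 [ 0.137  0.295 -0.405] 59.5
60 [-0.269 -0.247 -0.382] 60.0
60.5 [ 0.009 -0.165  0.001] 60.5
61 [-0.396 -0.277 -0.337] 60.98
61.5 [ 0.144  0.383 -0.41 ] 61.5
62 [-0.378  0.184 -0.167] 61.98
62.5 [-0.102 -0.429  0.086] 62.49
63 [-0.22  -0.296  0.034] 63.0
63.5 [-0.247 -0.026  0.135] 63.51
64 [-0.202 -0.033 -0.416] 64.01
64.5 [-0.796  0.081 -0.376] 64.47
65 [-2.719 -0.116  0.306] 64.9
24.775
```

```bash
python3 - <<'E'
from h import *
y=-.25; x=62.4
go(x,y,270,.01); f0=force(); print("f0",f0)
go(x,y,262,.03); print(force()-f0); go(x,y,257,.02); print(force()-f0)
z=256
while z>248:
    go(x,y,z,.01); f=force()-f0; print(z,f,bot.get_ee_pos()[2].round(5))
    if f[2]>1.8 or np.hypot(f[0],f[1])>2: break
    z-=.5 if z>254.5 else .3
i=bot.camera_info("wrist"); im,d=bot.camera("wrist"); cv2.imwrite("pics/w4.png",im); print(bot.get_t(),bot.get_moment())
E
```

```text
f0 [ 0.253 -0.318 -2.456]
[-0.361  0.367 -0.008]
[-0.048  0.314 -0.127]
256 [-0.222  0.476 -0.341] 0.256
255.5 [-0.495  0.338 -0.732] 0.2555
255.0 [-0.274  0.07  -0.22 ] 0.25499
254.5 [-0.222  0.405 -0.234] 0.25449
254.2 [-0.285 -0.082 -0.333] 0.25424
253.89999999999998 [-0.243  0.399  0.053] 0.2539
253.59999999999997 [ 0.14   0.6   -0.366] 0.25359
253.29999999999995 [-0.081  0.2   -0.293] 0.25329
252.99999999999994 [ 0.039  0.631 -0.18 ] 0.25304
252.69999999999993 [-0.327  0.284  1.117] 0.25276
252.39999999999992 [-1.549 -0.171  3.273] 0.25249
31.3667 [ 0.007  0.197 -0.019]
```

View pics/w4.png

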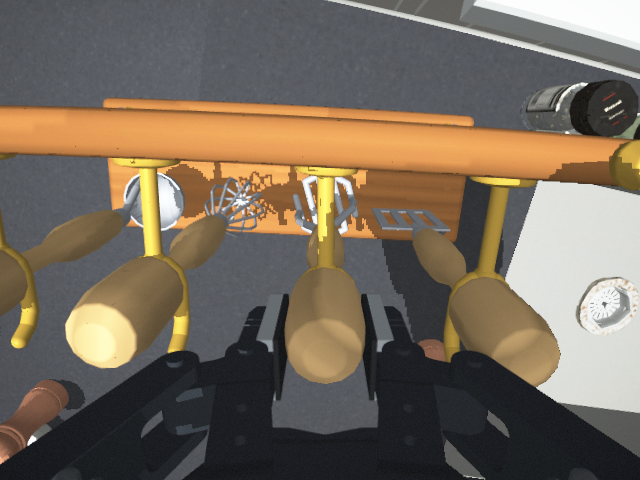

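Picture w4 shows the knob at (325,330) seated over the hook, with the neck in line with the shank (326,220) and its neighbours undisturbed. The hook is now carrying the weight: contact came at the expected level-prong height. I'll open gently, back off upward and check.

```bash
python3 - <<'E'
from h import *
for w in (.0285,.030,.032,.036,.041): bot.grip(w); print(bot.get_gripper_width(),bot.get_gripper_force(),force())
go(62.4,-.25,262,.02); go(62.4,-.25,330,.06); go(0,0,400,.12)
bot.pause(.5)
i=bot.camera_info("wrist"); im,d=bot.camera("wrist"); cv2.imwrite("pics/w5.png",im)
P,u,v=cloud(i,d); X=(P[:,:2]-B)@EX*1e3; Y=(P[:,:2]-B)@EY*1e3
k=(abs(X-62)<30)&(abs(Y)<25)&(P[:,2]>.277)&(P[:,2]<.3); print(k.sum(),X[k].mean(),Y[k].mean(),P[k,2].max(),bot.get_force(),bot.get_t())
E
```

```text
0.028363906259317163 44.618200063705444 [-0.643  0.192  0.745]
0.0302517663880238 0.07979322457686067 [-0.223 -0.226 -0.01 ]
0.031973969852520275 0.0 [ 0.027  0.397 -0.884]
0.03616430036711948 0.0 [-0.098 -0.261  0.308]
0.04101213945536603 0.0 [-0.024 -0.039 -0.189]
1277 62.38304600163392 0.12892044846435965 0.2866199309514457 [-0.532 -0.157  0.323] 36.7833
```

View pics/w5.png

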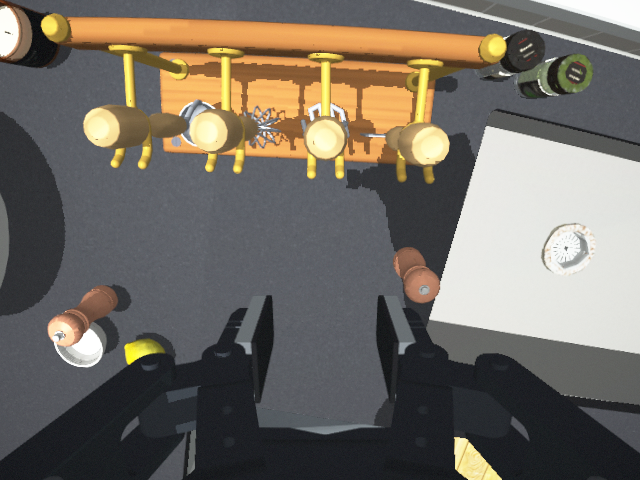

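Picture w5 shows the masher hanging straight at (325,138), centred between the prongs. Its top is at z≈0.286, the neighbours are in place and the gripper is clear, so I'm handing in.

```bash
python3 -c "
from cell import bot
print(bot.sign_off())"
```

```text
the job is handed in; nothing more can be done
None
```

The masher is hanging straight and centred on the empty hook, with its weight on the hook before I let go and nothing around it knocked; I handed the job in at about 37 s, though the hand-in returned no verdict.

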